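Make up four cup-and-saucer pairs for the lot photograph

TASK

Make up the four tea cup pairs for the lot photograph: set each tea cup upright in the well of the saucer of its own colour (blue, red, mint, white), with every handle pointing to the right as the robot sees it (straight along the robot's right-hand side). Leave the saucers lying where they are, and leave the navy mug alone.

Things in the scene. Friction and masses are not known exactly. Their poses are not given: they have to be found in the camera images.
- cup_blue: blue tea cup, white inside, hollow, 54 mm high, bowl 72 mm across the rim (wall there about 4 mm), foot 44 mm across, 0.16 kg. One loop handle, 8 to 10 mm thick, its top 5 mm below the rim, sticks out along the cup's own -y to 58 mm from the bowl's axis: at yaw 0 it points to the robot's right. Origin: at the underside, 11 mm from the bowl's axis towards the handle (axis at own x 0, y +11 mm). z up.
- cup_red: red tea cup, hollow, 56 mm high, bowl 72 mm across the rim (wall there about 4 mm), foot 44 mm across, 0.16 kg. One loop handle, 8 to 10 mm thick, its top 5 mm below the rim, sticks out along the cup's own -y to 58 mm from the bowl's axis: at yaw 0 it points to the robot's right. Origin: at the underside, 11 mm from the bowl's axis towards the handle (axis at own x 0, y +11 mm). z up.
- cup_mint: mint tea cup, white inside, hollow, 50 mm high, bowl 70 mm across the rim (wall there about 4 mm), foot 44 mm across, 0.16 kg. One loop handle, 8 to 10 mm thick, its top 5 mm below the rim, sticks out along the cup's own -y to 57 mm from the bowl's axis: at yaw 0 it points to the robot's right. Origin: at the underside, 11 mm from the bowl's axis towards the handle (axis at own x 0, y +11 mm). z up.
- cup_white: white tea cup, hollow, 54 mm high, bowl 72 mm across the rim (wall there about 4 mm), foot 44 mm across, 0.16 kg. One loop handle, 8 to 10 mm thick, its top 5 mm below the rim, sticks out along the cup's own -y to 58 mm from the bowl's axis: at yaw 0 it points to the robot's right. Origin: at the underside, 11 mm from the bowl's axis towards the handle (axis at own x 0, y +11 mm). z up.
- saucer_blue: the loose blue saucer, round, 116 mm across, rim 16 mm high, 0.18 kg; its flat sunk well, 62 mm across, is 6 mm above the bench. Origin: centre of the underside; z up, x and y parallel to the world's at the start.
- saucer_red: the loose red saucer, round, 116 mm across, rim 16 mm high, 0.18 kg; its flat sunk well, 62 mm across, is 6 mm above the bench. Origin: centre of the underside; z up, x and y parallel to the world's at the start.
- saucer_mint: the loose mint saucer, round, 116 mm across, rim 16 mm high, 0.18 kg; its flat sunk well, 62 mm across, is 6 mm above the bench. Origin: centre of the underside; z up, x and y parallel to the world's at the start.
- saucer_white: the loose white saucer, round, 116 mm across, rim 16 mm high, 0.18 kg; its flat sunk well, 62 mm across, is 6 mm above the bench. Origin: centre of the underside; z up, x and y parallel to the world's at the start.
- mug_navy: the dark navy mug, a straight-sided taller cup 68 mm across and 62 mm high with a handle; it has no saucer and stays where it stands. Origin: centre of its underside (handle included).

How it is judged (in metres and radians):
At the end, for the whole second after the job is handed in: Each cup stands level (tilt of cup and saucer under 0.06 rad) on the floor of the well of its own colour's saucer (bottom 6 mm up, +2.5/-3), origin within 14 mm in x and 11 mm in y of 11 mm right of the saucer's centre, handle to -y within 0.4 rad, at rest (x of cup_blue in the frame of saucer_blue between -0.014 and 0.014 m and y of cup_blue in the frame of saucer_blue between -0.022 and 0 m and z of cup_blue in the frame of saucer_blue between 0.003 and 0.0085 m and angle between each of cup_blue, saucer_blue, cup_red, saucer_red, cup_mint, saucer_mint, cup_white, saucer_white's own z axis and vertical below 0.06 rad and angle between the y axis of cup_blue and the y axis of saucer_blue, either way round below 0.4 rad and linear speed of each of cup_blue, cup_red, cup_mint, cup_white below 0.02 m/s and angular speed of each of cup_blue, cup_red, cup_mint, cup_white below 0.3 rad/s and x of cup_red in the frame of saucer_red between -0.014 and 0.014 m and y of cup_red in the frame of saucer_red between -0.022 and 0 m and z of cup_red in the frame of saucer_red between 0.003 and 0.0085 m and angle between the y axis of cup_red and the y axis of saucer_red, either way round below 0.4 rad and x of cup_mint in the frame of saucer_mint between -0.014 and 0.014 m and y of cup_mint in the frame of saucer_mint between -0.022 and 0 m and z of cup_mint in the frame of saucer_mint between 0.003 and 0.0085 m and angle between the y axis of cup_mint and the y axis of saucer_mint, either way round below 0.4 rad and x of cup_white in the frame of saucer_white between -0.014 and 0.014 m and y of cup_white in the frame of saucer_white between -0.022 and 0 m and z of cup_white in the frame of saucer_white between 0.003 and 0.0085 m and angle between the y axis of cup_white and the y axis of saucer_white, either way round below 0.4 rad); the robot touches nothing.
It fails at once if the blue saucer was pushed more than 35 mm from where it lay (distance of saucer_blue from where it was at the start of the episode above 0.035 m).
It fails at once if the red saucer was pushed more than 35 mm from where it lay (distance of saucer_red from where it was at the start of the episode above 0.035 m).
It fails at once if the mint saucer was pushed more than 35 mm from where it lay (distance of saucer_mint from where it was at the start of the episode above 0.035 m).
It fails at once if the white saucer was pushed more than 35 mm from where it lay (distance of saucer_white from where it was at the start of the episode above 0.035 m).
It fails at once if the navy mug was moved more than 30 mm (distance of mug_navy from where it was at the start of the episode above 0.03 m).
It also fails if it takes over 96 s, if anything falls off the work surface, if the arm or the gripper's body presses on something with over 40 N, if the wrist force passes 120 N, or if a joint passes its speed limit or range.

ROBOT

A 6-joint arm with a two-finger parallel gripper is mounted at the origin on a cart in front of the work surface, level with it; the furniture and walls round the work are solid. World frame = base frame: x ahead of the robot, y to its left, z up, the work surface at z = 0. Lengths are in mm, angles in rad, forces in N, time in s.
With the tool pointing down it reaches from about 400 to 925 mm from the base axis. Payload 12.5 kg.
Tool frame: the origin (TCP) lies at the very end of the fingers, on their centre line; the grasp point (between the pads) lies 19 mm behind it; z points along the fingers, y is the line along which they close (so a half turn about z gives the same grasp; the last joint's range is limited). The gripper opens to 95 mm and grips with 3 to 60 N. Pads are 20 mm wide; open, the fingers measure 119 mm over their backs; the gripper's body (75 mm by 180 mm) begins 59 mm behind the grasp point.
Start: joints at [-1.242, 0.491, 1.559, -0, 1.092, -0.106], TCP at [263.292, -566.854, 214.661] pointing down, gripper open.
Joint ranges: [-3.1, 3.1], [-0.84, 2.19], [0.05, 2.79], [-1.13, 4.28], [0.06, 2.93], [-2.69, 2.69]. Speed limits (rad/s): [2.22, 2.22, 2.79, 3.14, 3.14, 3.14].

INTERFACE

Orientations are given as [roll, pitch, yaw] about the fixed x, y, z axes, in that order (R = Rz(yaw) Ry(pitch) Rx(roll)).
In Python, from cell import * gives the robot as it stands.
- The arm moves only by the tool step_arm, never from a script. Its argument "plan" is a list of rows, each an object of numbers: "x", "y", "z": the shift along the tool's x, y, z in units of 25 mm (1.0 is 25 mm); "rx", "ry", "rz": the turn, a rotation vector about the tool's x, y, z in units of 0.1 rad (1.0 is 0.1 rad). In form: [{"x": .., "y": .., "z": .., "rx": .., "ry": .., "rz": ..}, ...]. A call has exactly 10 rows; each row shifts and turns the commanded pose from where the row before left it, along the tool's axes as they then stand; what a row does not reach is not made up. A row lasts 1/12 s, in which the tool goes at most 41.7 mm and 7.16 degrees, less where a joint would pass 70% of its speed; a pose out of reach is approached as far as the arm can. A call with a number of a shift or a turn outside -1 to 1 is refused whole. A call with a gripper value outside its range is refused whole. "jaw" is the closure, from -1 (fully open) to 1 (shut), so that 0 is half open, set as the call begins (left out, the last holds). The fingers move at their own pace and stop on an object; the grip force is fixed at half the most. Time passes only in rows, so rows that do not move let the fingers close, or fill a call up. It gives the time, the measured TCP pose, the force, the opening and the grip force at its end, in the units of the state.
- state(): the state, without advancing time (a new reading comes with each control period).
- read_camera(name): name is "scene" or "side" or "wrist"; returns a dict with "image" (384x512x3 uint8, red, green, blue), "depth" (384x512 float32, mm along the optical axis (not along the pixel's ray), 0 where there is no reading), "vfov" (degrees; the focal length in pixels is half the picture's height over the tangent of half this angle, whatever the lens; pixels are square), "cx", "cy" (the principal point, pixels), "R" (3x3) and "t" (3): a world point X has camera coordinates R X + t. Camera axes: x right, y down, z forward; pixel columns grow to the right and rows downward; lengths in mm; the calibration is good to about 2 mm. A picture is of the moment at which its call begins.
- job_done(): hands the job in; it is judged then, once.
The state is a dict: "t": time; "joints": joint angles; "qvel": joint speeds; "tau": joint torques, N m; "eef_pos": TCP position; "tcp_rot": TCP orientation; "ft_force": force on the tool from outside, world axes, zero at the start; "moment": the same for the moment, N m; "opening": opening from 0.0 (shut) to 1.0 (fully open); "grip_force": force on a finger pad.
Only numpy, scipy, OpenCV 4.12 (cv2) and the standard library are available. Lean on these libraries where they do the work, as an engineer would, in place of code of your own. Each camera call takes 0.05 s, during which the arm holds its last target. There are 200 camera calls.

## Working session

There is one attempt and no reset: what is moved stays moved. The work goes in short steps, Python scripts to look and compute and a tool call to move; the robot and the scene stay as the last step left them, time stands still between calls to the robot, and variables do not carry over. Pictures are saved under pics/ and viewed, at most 14 in all, crops included, and the job is handed in when it is done.

Besides the shell and the picture viewer there is one more tool, called as name([rows], argument=value, ...), one row to a line, values as JSON. step_arm: Moves the arm, as the interface text tells. Shifts and turns lie within -1 to 1; 1 stands for 25 mm of shift or 0.1 rad of turn. Its arguments: {"type":"object","properties":{"plan":{"type":"array","items":{"type":"object","properties":{"x":{"type":"number"},"y":{"type":"number"},"z":{"type":"number"},"rx":{"type":"number"},"ry":{"type":"number"},"rz":{"type":"number"}}}},"jaw":{"type":"number"}},"required":["plan"]}

```bash
mkdir -p pics; ls; cat > h.py <<'E'
from cell import *
import numpy as np, cv2
def cam(n,save=None):
    c=read_camera(n); im=np.ascontiguousarray(c["image"])
    if save: cv2.imwrite("pics/"+save,im[:,:,::-1])
    H,W=c["depth"].shape; f=H/2/np.tan(np.radians(c["vfov"])/2)
    v,u=np.mgrid[:H,:W]; d=c["depth"]
    P=np.stack([(u-c["cx"])*d/f,(v-c["cy"])*d/f,d],-1)
    X=(P-np.array(c["t"]))@np.array(c["R"])
    X[d<=0]=np.nan
    return im,X,c
E
python3 - <<'E'
from h import *
for n in ("scene","side"):
    im,X,c=cam(n,n+"0.png"); print(n,c["vfov"],(-np.array(c["R"]).T@np.array(c["t"])).round())
print(state())
E
```

```text
pics
scene 44.38853653156407 [-147. -937.  560.]
side 53.841866513576946 [ 448. -538.  843.]
{'t': 0.1, 'joints': array([-1.24163262e+00,  4.91452049e-01,  1.55943483e+00, -2.52566693e-05,
        1.09171146e+00, -1.05584918e-01]), 'qvel': array([ 1.82152494e-04, -1.34401595e-03, -5.96603780e-04, -8.93215458e-04,
       -5.42931917e-04,  7.88587326e-05]), 'tau': array([ 1.88925369e-03, -6.13623548e+01, -2.58606201e+01,  6.93686306e-02,
        4.70290531e-02, -3.25233327e-05]), 'eef_pos': array([ 263.18383023, -566.6183546 ,  214.13357947]), 'tcp_rot': array([-3.14059021e+00, -8.37110541e-05,  4.34760241e-01]), 'ft_force': array([ 0.21109553,  0.58780433, -0.20030798]), 'moment': array([-0.03878137,  0.02419173, -0.00595971]), 'grip_force': 0.0, 'opening': 0.997389134212495}
```

View pics/scene0.png

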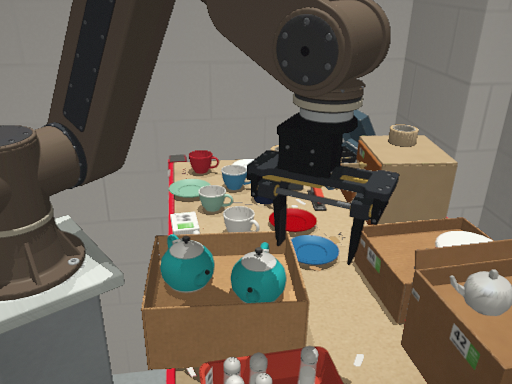

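View pics/side0.png

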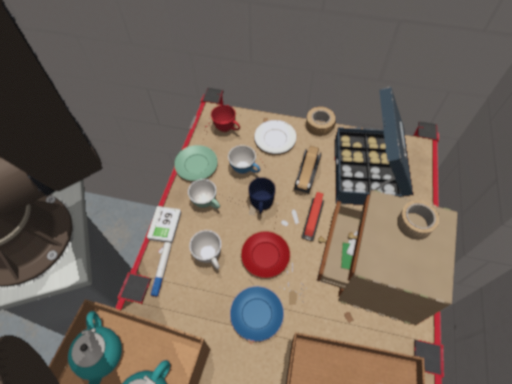

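The side view shows the bench from above. Cups: red (224,119), blue (242,160), mint (203,193), white (206,247). Saucers: white (275,137), mint (196,163), red (265,254), blue (257,313). The navy mug is at (262,193). Boxes stand at the lower left and on the right. Next I'll measure the poses.

```bash
cat > m.py <<'E'
from h import *
from scipy.optimize import least_squares
def circ(P,r):
    f=lambda p: np.hypot(P[:,0]-p[0],P[:,1]-p[1])-r
    return least_squares(f,P[:,:2].mean(0),loss="soft_l1",f_scale=2)
if __name__=="__main__":
    im,X,c=cam("side")
    v,u=np.mgrid[:384,:512]
    for n,(a,b),hh,r in [("cred",(224,119),56,36),("cblue",(242,160),54,36),("cmint",(203,193),50,35),("cwhite",(206,247),54,36),("navy",(262,193),62,34)]:
        m=(np.hypot(u-a,v-b)<30)&np.isfinite(X[...,2])
        rim=X[m&(np.abs(X[...,2]-hh)<5)]
        s=circ(rim,r-2); cc=s.x
        q=X[m&(X[...,2]>hh-35)&(X[...,2]<hh+3)]; d=q[:,:2]-cc; rr=np.hypot(*d.T); k=(rr>r+6)&(rr<r+24)
        hd=d[k].mean(0)
        print(n,len(rim),"ctr",cc.round(1),"rms",np.sqrt((s.fun**2).mean()).round(1),"zmax",np.nanpercentile(X[m][:,2],99).round(1),"handle dir deg",np.degrees(np.arctan2(hd[1],hd[0])).round(1),k.sum(),rr[k].max().round())
    for n,(a,b) in [("swhite",(275,137)),("smint",(196,163)),("sred",(265,254)),("sblue",(257,313))]:
        m=(np.hypot(u-a,v-b)<32)&np.isfinite(X[...,2])
        rim=X[m&(np.abs(X[...,2]-14.5)<3)]
        s=circ(rim,56)
        print(n,len(rim),"ctr",s.x.round(1),np.sqrt((s.fun**2).mean()).round(1),"zctr",X[b,a].round(1))
    # top-down height map of bench, 15 mm cells
    Y=X[np.isfinite(X[...,2])]
    for p in [(128,290),(160,225),(208,345),(100,310),(290,340),(335,240),(350,260),(310,170),(315,215),(320,120),(214,97),(136,290),(440,130),(370,210)]: print(p,X[p[1],p[0]].round())
E
python3 m.py
```

```text
cred 89 ctr [565.8 190.2] rms 15.7 zmax 54.8 handle dir deg -53.5 29 57.0
cblue 152 ctr [577.   32.7] rms 29.8 zmax 58.0 handle dir deg -50.4 29 54.0
cmint 114 ctr [454.4 -34.2] rms 1.9 zmax 49.3 handle dir deg -53.7 40 58.0
cwhite 136 ctr [ 430.  -177.7] rms 2.0 zmax 53.8 handle dir deg -75.5 38 56.0
navy 116 ctr [594.6 -78.2] rms 1.7 zmax 61.6 handle dir deg -110.3 36 55.0
swhite 286 ctr [690.5 102.8] 5.0 zctr [692.4 106.    6.2]
smint 366 ctr [458.9  79.2] 12.6 zctr [459.3  85.4   4.8]
sred 538 ctr [ 558.5 -223.1] 5.0 zctr [ 558.9 -220.8    5.1]
sblue 685 ctr [ 499.4 -346. ] 4.8 zctr [ 501.1 -345.2    4.3]
(128, 290) [ 237. -210.    0.]
(160, 225) [336. -79.  17.]
(208, 345) [ 384. -377.    0.]
(100, 310) [ 195. -261.   69.]
(290, 340) [ 552. -417.   -1.]
(335, 240) [ 710. -258.   65.]
(350, 260) [ 718. -314.   77.]
(310, 170) [729. -59.  55.]
(315, 215) [ 698. -175.   40.]
(320, 120) [874. 189. -72.]
(214, 97) [565. 316.   0.]
(136, 290) [ 255. -216.    1.]
(440, 130) [1178.   12.  -29.]
(370, 210) [ 764. -259.  177.]
```

```bash
python3 - <<'E'
from h import *
im,X,c=cam("side")
m=np.isfinite(X[...,2])&(X[...,2]>-30)
# orthographic: cols = -y, rows = -x ; 1px = 1.25mm  x 300..800, y -450..280
s=1.0
W,H=740,560
out=np.zeros((H,W,3),np.uint8)
P=X[m];C=im[m][:,::-1];o=np.argsort(P[:,2]);P=P[o];C=C[o]
for p,q in zip(P,C):
    a=int((280-p[1])/s);b=int((820-p[0])/s)
    if 0<=a<W and 0<=b<H: cv2.rectangle(out,(a-1,b-1),(a+1,b+1),q.tolist(),-1)
for x in range(300,821,50): cv2.line(out,(0,820-x),(W,820-x),(0,255,255) if x%100==0 else (90,90,0),1)
for y in range(-450,281,50): cv2.line(out,(280-y,0),(280-y,H),(0,255,255) if y%100==0 else (90,90,0),1)
cv2.imwrite("pics/ortho.png",out)
E
```

```text
(no output)
```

View pics/ortho.png

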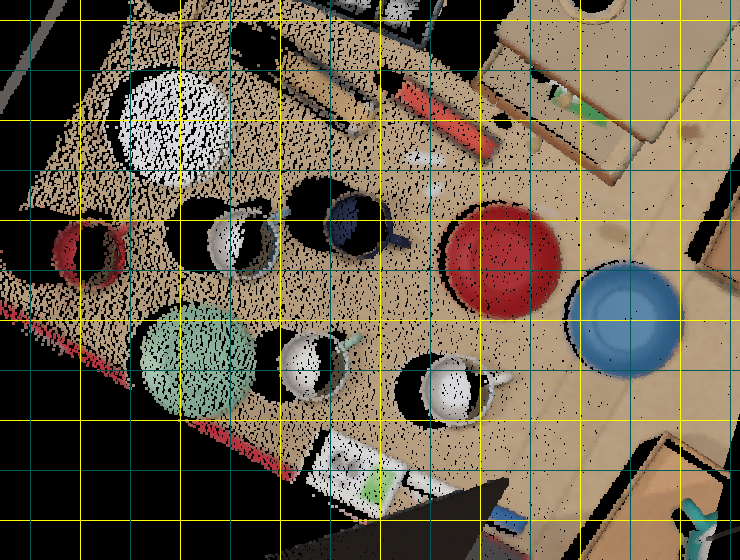

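```bash
cat > m.py <<'E'
from h import *
from scipy.optimize import least_squares
def circ(P,r,i):
    f=lambda p: np.hypot(P[:,0]-p[0],P[:,1]-p[1])-r
    return least_squares(f,i,loss="soft_l1",f_scale=1.5)
C=[("cred",(567,188),56,36),("cblue",(578,36),54,36),("cmint",(454,-34),50,35),("cwhite",(430,-178),54,36),("navy",(594,-78),62,34)]
S=[("swhite",(691,104)),("smint",(459,80)),("sred",(559,-223)),("sblue",(500,-346))]
def meas(X,C=C,S=S):
    X=X[np.isfinite(X[...,2])]
    for n,i,hh,r in C:
        P=X[np.hypot(*(X[:,:2]-i).T)<r+24]
        rim=P[(np.abs(P[:,2]-hh)<3.5)]; 
        s=circ(rim,r-2,i)
        d=P[:,:2]-s.x; rr=np.hypot(*d.T); k=(rr>r+5)&(P[:,2]>hh-30)&(P[:,2]<hh+2); hd=np.median(d[k],0)
        print(n,len(rim),s.x.round(1),"med|res|",np.median(abs(s.fun)).round(1),"handle deg",np.degrees(np.arctan2(hd[1],hd[0])).round(1),k.sum(),rr[k].max().round() if k.any() else 0)
    for n,i in S:
        P=X[np.hypot(*(X[:,:2]-i).T)<68]
        e=P[(P[:,2]>12.5)&(P[:,2]<18)]; s=circ(e,56,i)
        print(n,len(e),s.x.round(1),"med",np.median(abs(s.fun)).round(1))
if __name__=="__main__":
    meas(cam("side")[1])
E
python3 m.py
```

```text
cred 67 [565.8 190.3] med|res| 0.8 handle deg -53.5 27 57.0
cblue 77 [576.2  35.9] med|res| 1.0 handle deg -52.6 31 57.0
cmint 91 [454.3 -34.1] med|res| 0.8 handle deg -58.0 34 56.0
cwhite 112 [ 430.  -177.5] med|res| 0.6 handle deg -75.5 37 58.0
navy 95 [594.7 -78. ] med|res| 0.9 handle deg -110.5 36 55.0
swhite 233 [690.8 102. ] med 1.7
smint 242 [459.1  80.9] med 1.6
sred 412 [ 558.4 -223.4] med 1.8
sblue 523 [ 499.6 -346.1] med 1.8
```

```bash
cat > p.py <<'E'
# p.py x y z yawdeg : constant row that takes the tool there
import sys
from h import *
from scipy.spatial.transform import Rotation as Ro
def go(x,y,z,yd,s=None):
    s=s or state(); p=np.array(s["eef_pos"]); R=Ro.from_euler("xyz",s["tcp_rot"])
    T=Ro.from_euler("xyz",[np.pi,0,np.radians(yd)])
    rv=(R.inv()*T).as_rotvec(); d=np.array([x,y,z])-p
    for N in range(10,90,10):
        A=sum((R*Ro.from_rotvec(rv*i/N)).as_matrix() for i in range(N))
        t=np.linalg.solve(A,d)/25; w=rv/N/.1
        if abs(t).max()<=1 and abs(w).max()<=.9: break
    print("N",N,"xyz",t.round(3),"rot",w.round(3),"| from",p.round(1),"yaw",np.degrees(s["tcp_rot"][2]).round(1),"tilt",(np.array(s["tcp_rot"][:2])).round(3),"d",d.round(1))
if __name__=="__main__": go(*map(float,sys.argv[1:]))
E
python3 p.py 430 -177.5 120 104.5
```

```text
N 20 xyz [ 0.917 -0.066  0.189] rot [-0.    -0.    -0.695] | from [ 263.2 -566.8  214.4] yaw 24.9 tilt [-3.141 -0.   ] d [166.8 389.3 -94.4]
```

step_arm([
  {"x": 0.917,"y": -0.066,"z": 0,"rz": -0.695},
  {"x": 0.917,"y": -0.066,"z": 0,"rz": -0.695},
  {"x": 0.917,"y": -0.066,"z": 0,"rz": -0.695},
  {"x": 0.917,"y": -0.066,"z": 0,"rz": -0.695},
  {"x": 0.917,"y": -0.066,"z": 0,"rz": -0.695},
  {"x": 0.917,"y": -0.066,"z": 0,"rz": -0.695},
  {"x": 0.917,"y": -0.066,"z": 0,"rz": -0.695},
  {"x": 0.917,"y": -0.066,"z": 0,"rz": -0.695},
  {"x": 0.917,"y": -0.066,"z": 0,"rz": -0.695},
  {"x": 0.917,"y": -0.066,"z": 0,"rz": -0.695},
], jaw=-1)

```text
schema error: expected keys x, y, z, rx, ry, rz
```

```bash
python3 p.py 430 -177.5 90 104.5
```

```text
N 20 xyz [ 0.917 -0.066  0.249] rot [-0.    -0.    -0.695] | from [ 263.2 -566.8  214.4] yaw 24.9 tilt [-3.141 -0.   ] d [ 166.8  389.3 -124.4]
```

All keys are required.

step_arm([
  {"x": 0.917,"y": -0.066,"z": 0,"rx": 0,"ry": 0,"rz": -0.695},
  {"x": 0.917,"y": -0.066,"z": 0,"rx": 0,"ry": 0,"rz": -0.695},
  {"x": 0.917,"y": -0.066,"z": 0,"rx": 0,"ry": 0,"rz": -0.695},
  {"x": 0.917,"y": -0.066,"z": 0,"rx": 0,"ry": 0,"rz": -0.695},
  {"x": 0.917,"y": -0.066,"z": 0,"rx": 0,"ry": 0,"rz": -0.695},
  {"x": 0.917,"y": -0.066,"z": 0,"rx": 0,"ry": 0,"rz": -0.695},
  {"x": 0.917,"y": -0.066,"z": 0,"rx": 0,"ry": 0,"rz": -0.695},
  {"x": 0.917,"y": -0.066,"z": 0,"rx": 0,"ry": 0,"rz": -0.695},
  {"x": 0.917,"y": -0.066,"z": 0,"rx": 0,"ry": 0,"rz": -0.695},
  {"x": 0.917,"y": -0.066,"z": 0,"rx": 0,"ry": 0,"rz": -0.695},
], jaw=-1)

```text
t: 1.08
eef_pos: [417.7, -401.2, 214.5]
tcp_rot: [3.142, -0.0, 1.133]
ft_force: [-1.5, 0.8, -0.1]
opening: 0.998
grip_force: 0.0
```

```bash
python3 p.py 430 -177.5 90 104.5
```

```text
N 10 xyz [ 0.912 -0.066  0.498] rot [ 0.    -0.    -0.691] | from [ 417.7 -401.2  214.5] yaw 64.9 tilt [ 3.142 -0.   ] d [  12.3  223.7 -124.5]
```

step_arm([
  {"x": 0.912,"y": -0.066,"z": 0.5,"rx": 0,"ry": 0,"rz": -0.691},
  {"x": 0.912,"y": -0.066,"z": 0.5,"rx": 0,"ry": 0,"rz": -0.691},
  {"x": 0.912,"y": -0.066,"z": 0.5,"rx": 0,"ry": 0,"rz": -0.691},
  {"x": 0.912,"y": -0.066,"z": 0.5,"rx": 0,"ry": 0,"rz": -0.691},
  {"x": 0.912,"y": -0.066,"z": 0.5,"rx": 0,"ry": 0,"rz": -0.691},
  {"x": 0.912,"y": -0.066,"z": 0.5,"rx": 0,"ry": 0,"rz": -0.691},
  {"x": 0.912,"y": -0.066,"z": 0.5,"rx": 0,"ry": 0,"rz": -0.691},
  {"x": 0.912,"y": -0.066,"z": 0.5,"rx": 0,"ry": 0,"rz": -0.691},
  {"x": 0.912,"y": -0.066,"z": 0.5,"rx": 0,"ry": 0,"rz": -0.691},
  {"x": 0.912,"y": -0.066,"z": 0.5,"rx": 0,"ry": 0,"rz": -0.691},
])

```text
t: 1.92
eef_pos: [430.0, -177.5, 89.2]
tcp_rot: [3.141, 0.0, 1.824]
ft_force: [0.7, 0.2, -0.7]
opening: 0.999
grip_force: 0.0
```

```bash
python3 p.py 430 -177.5 20 104.5; python3 -c "
from h import *
cam('wrist','w1.png')"
```

```text
N 10 xyz [-0.    -0.     0.277] rot [0. 0. 0.] | from [ 430.  -177.5   89.2] yaw 104.5 tilt [3.141 0.   ] d [  0.   -0.  -69.2]
```

View pics/w1.png

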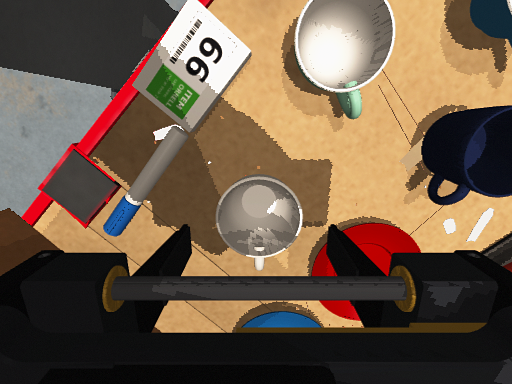

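The white cup is centred between the fingers at (259,215) and its handle points straight down the image at (258,262), so the alignment is good.

step_arm([
  {"x": 0,"y": 0,"z": 0.5,"rx": 0,"ry": 0,"rz": 0},
  {"x": 0,"y": 0,"z": 0.5,"rx": 0,"ry": 0,"rz": 0},
  {"x": 0,"y": 0,"z": 0.5,"rx": 0,"ry": 0,"rz": 0},
  {"x": 0,"y": 0,"z": 0.5,"rx": 0,"ry": 0,"rz": 0},
  {"x": 0,"y": 0,"z": 0.5,"rx": 0,"ry": 0,"rz": 0},
  {"x": 0,"y": 0,"z": 0.3,"rx": 0,"ry": 0,"rz": 0},
  {"x": 0,"y": 0,"z": 0,"rx": 0,"ry": 0,"rz": 0},
  {"x": 0,"y": 0,"z": 0,"rx": 0,"ry": 0,"rz": 0},
  {"x": 0,"y": 0,"z": 0,"rx": 0,"ry": 0,"rz": 0},
  {"x": 0,"y": 0,"z": 0,"rx": 0,"ry": 0,"rz": 0},
])

```text
t: 2.8
eef_pos: [430.3, -178.7, 20.3]
tcp_rot: [3.141, 0.001, 1.821]
ft_force: [-0.5, 0.4, -0.1]
opening: 0.999
grip_force: 0.0
```

step_arm([
  {"x": 0,"y": 0,"z": 0,"rx": 0,"ry": 0,"rz": 0},
  {"x": 0,"y": 0,"z": 0,"rx": 0,"ry": 0,"rz": 0},
  {"x": 0,"y": 0,"z": 0,"rx": 0,"ry": 0,"rz": 0},
  {"x": 0,"y": 0,"z": 0,"rx": 0,"ry": 0,"rz": 0},
  {"x": 0,"y": 0,"z": 0,"rx": 0,"ry": 0,"rz": 0},
  {"x": 0,"y": 0,"z": 0,"rx": 0,"ry": 0,"rz": 0},
  {"x": 0,"y": 0,"z": 0,"rx": 0,"ry": 0,"rz": 0},
  {"x": 0,"y": 0,"z": 0,"rx": 0,"ry": 0,"rz": 0},
  {"x": 0,"y": 0,"z": 0,"rx": 0,"ry": 0,"rz": 0},
  {"x": 0,"y": 0,"z": 0,"rx": 0,"ry": 0,"rz": 0},
], jaw=1)

```text
t: 3.63
eef_pos: [430.2, -178.6, 19.8]
tcp_rot: [3.141, 0.0, 1.821]
ft_force: [1.7, 1.0, 4.3]
opening: 0.734
grip_force: 30.0
```

step_arm([
  {"x": 0,"y": 0,"z": -0.2,"rx": 0,"ry": 0,"rz": 0},
  {"x": 0,"y": 0,"z": -0.4,"rx": 0,"ry": 0,"rz": 0},
  {"x": 0,"y": 0,"z": -0.4,"rx": 0,"ry": 0,"rz": 0},
  {"x": 0,"y": 0,"z": -0.4,"rx": 0,"ry": 0,"rz": 0},
  {"x": 0,"y": 0,"z": -0.4,"rx": 0,"ry": 0,"rz": 0},
  {"x": 0,"y": 0,"z": -0.4,"rx": 0,"ry": 0,"rz": 0},
  {"x": 0,"y": 0,"z": -0.4,"rx": 0,"ry": 0,"rz": 0},
  {"x": 0,"y": 0,"z": -0.4,"rx": 0,"ry": 0,"rz": 0},
  {"x": 0,"y": 0,"z": -0.4,"rx": 0,"ry": 0,"rz": 0},
  {"x": 0,"y": 0,"z": -0.4,"rx": 0,"ry": 0,"rz": 0},
])

```text
t: 4.47
eef_pos: [429.6, -178.3, 115.2]
tcp_rot: [-3.141, -0.001, 1.821]
ft_force: [0.4, -0.9, -2.3]
opening: 0.732
grip_force: 30.0
```

```bash
python3 p.py 690.8 102 115 90;  python3 -c "
from h import *
cam('wrist','w2.png')"
```

```text
N 20 xyz [0.489 0.593 0.   ] rot [-0.    -0.     0.125] | from [ 429.6 -178.3  115.2] yaw 104.3 tilt [-3.141e+00 -1.000e-03] d [ 2.612e+02  2.803e+02 -2.000e-01]
```

View pics/w2.png

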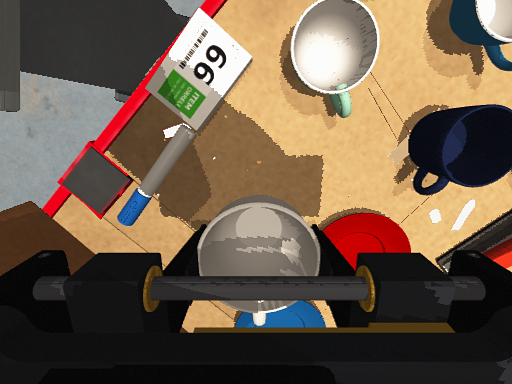

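The white cup is held level at (258,255) with its handle down. Moving over the white saucer.

step_arm([
  {"x": 0.489,"y": 0.593,"z": 0,"rx": 0,"ry": 0,"rz": 0.125},
  {"x": 0.489,"y": 0.593,"z": 0,"rx": 0,"ry": 0,"rz": 0.125},
  {"x": 0.489,"y": 0.593,"z": 0,"rx": 0,"ry": 0,"rz": 0.125},
  {"x": 0.489,"y": 0.593,"z": 0,"rx": 0,"ry": 0,"rz": 0.125},
  {"x": 0.489,"y": 0.593,"z": 0,"rx": 0,"ry": 0,"rz": 0.125},
  {"x": 0.489,"y": 0.593,"z": 0,"rx": 0,"ry": 0,"rz": 0.125},
  {"x": 0.489,"y": 0.593,"z": 0,"rx": 0,"ry": 0,"rz": 0.125},
  {"x": 0.489,"y": 0.593,"z": 0,"rx": 0,"ry": 0,"rz": 0.125},
  {"x": 0.489,"y": 0.593,"z": 0,"rx": 0,"ry": 0,"rz": 0.125},
  {"x": 0.489,"y": 0.593,"z": 0,"rx": 0,"ry": 0,"rz": 0.125},
])

```text
t: 5.35
eef_pos: [552.0, -29.2, 114.2]
tcp_rot: [-3.14, -0.0, 1.695]
ft_force: [-1.0, 0.1, -1.4]
opening: 0.731
grip_force: 30.0
```

step_arm([
  {"x": 0.489,"y": 0.593,"z": 0,"rx": 0,"ry": 0,"rz": 0.125},
  {"x": 0.489,"y": 0.593,"z": 0,"rx": 0,"ry": 0,"rz": 0.125},
  {"x": 0.489,"y": 0.593,"z": 0,"rx": 0,"ry": 0,"rz": 0.125},
  {"x": 0.489,"y": 0.593,"z": 0,"rx": 0,"ry": 0,"rz": 0.125},
  {"x": 0.489,"y": 0.593,"z": 0,"rx": 0,"ry": 0,"rz": 0.125},
  {"x": 0.489,"y": 0.593,"z": 0,"rx": 0,"ry": 0,"rz": 0.125},
  {"x": 0.489,"y": 0.593,"z": 0,"rx": 0,"ry": 0,"rz": 0.125},
  {"x": 0.489,"y": 0.593,"z": 0,"rx": 0,"ry": 0,"rz": 0.125},
  {"x": 0.489,"y": 0.593,"z": 0,"rx": 0,"ry": 0,"rz": 0.125},
  {"x": 0.489,"y": 0.593,"z": 0,"rx": 0,"ry": 0,"rz": 0.125},
])

```text
t: 6.18
eef_pos: [691.4, 102.6, 113.8]
tcp_rot: [-3.14, 0.0, 1.57]
ft_force: [0.4, -0.1, -1.3]
opening: 0.736
grip_force: 30.0
```

```bash
python3 p.py 690.8 102 28 90
```

```text
N 10 xyz [-0.002 -0.002  0.343] rot [-0.002  0.    -0.001] | from [691.4 102.6 113.8] yaw 90.0 tilt [-3.14  0.  ] d [ -0.6  -0.6 -85.8]
```

step_arm([
  {"x": 0,"y": 0,"z": 0.6,"rx": 0,"ry": 0,"rz": 0},
  {"x": 0,"y": 0,"z": 0.6,"rx": 0,"ry": 0,"rz": 0},
  {"x": 0,"y": 0,"z": 0.6,"rx": 0,"ry": 0,"rz": 0},
  {"x": 0,"y": 0,"z": 0.6,"rx": 0,"ry": 0,"rz": 0},
  {"x": 0,"y": 0,"z": 0.5,"rx": 0,"ry": 0,"rz": 0},
  {"x": 0,"y": 0,"z": 0.3,"rx": 0,"ry": 0,"rz": 0},
  {"x": 0,"y": 0,"z": 0.2,"rx": 0,"ry": 0,"rz": 0},
  {"x": 0,"y": 0,"z": 0.06,"rx": 0,"ry": 0,"rz": 0},
  {"x": 0,"y": 0,"z": 0.04,"rx": 0,"ry": 0,"rz": 0},
  {"x": 0,"y": 0,"z": 0,"rx": 0,"ry": 0,"rz": 0},
])

```text
t: 7.02
eef_pos: [691.6, 102.0, 27.6]
tcp_rot: [3.141, 0.0, 1.571]
ft_force: [0.3, 0.9, -0.9]
opening: 0.735
grip_force: 30.0
```

step_arm([
  {"x": 0,"y": 0,"z": 0.06,"rx": 0,"ry": 0,"rz": 0},
  {"x": 0,"y": 0,"z": 0,"rx": 0,"ry": 0,"rz": 0},
  {"x": 0,"y": 0,"z": 0,"rx": 0,"ry": 0,"rz": 0},
  {"x": 0,"y": 0,"z": 0,"rx": 0,"ry": 0,"rz": 0},
  {"x": 0,"y": 0,"z": 0,"rx": 0,"ry": 0,"rz": 0},
  {"x": 0,"y": 0,"z": 0,"rx": 0,"ry": 0,"rz": 0},
  {"x": 0,"y": 0,"z": -0.2,"rx": 0,"ry": 0,"rz": 0},
  {"x": 0,"y": 0,"z": -0.8,"rx": 0,"ry": 0,"rz": 0},
  {"x": 0,"y": 0,"z": -0.9,"rx": 0,"ry": 0,"rz": 0},
  {"x": 0,"y": 0,"z": -0.9,"rx": 0,"ry": 0,"rz": 0},
], jaw=-1)

```text
t: 7.85
eef_pos: [691.1, 102.0, 96.5]
tcp_rot: [-3.141, 0.0, 1.571]
ft_force: [-0.3, 0.2, -0.2]
opening: 1.0
grip_force: 0.0
```

```bash
python3 p.py 565.8 190.3 85 126.5; python3 - <<'E'
from m import *
im,X,c=cam("side","s1.png"); meas(X,[("cwhite",(691,102),60,36)],[]); meas(cam("scene")[1],[("cwhite",(691,102),60,36)]+C[:2],S)
E
```

```text
N 10 xyz [ 0.489 -0.387  0.046] rot [-0.001 -0.    -0.637] | from [691.1 102.   96.5] yaw 90.0 tilt [-3.141  0.   ] d [-125.3   88.3  -11.5]
cwhite 75 [691.4 103.2] med|res| 0.6 handle deg -89.7 29 58.0
cwhite 83 [690.7 102. ] med|res| 1.5 handle deg -91.0 27 57.0
cred 75 [564.9 189.7] med|res| 1.4 handle deg -54.3 24 56.0
cblue 85 [575.7  35.3] med|res| 1.8 handle deg -53.5 23 55.0
swhite 89 [690.3 102.6] med 3.5
smint 181 [458.1  77. ] med 3.0
sred 316 [ 556.9 -225.5] med 2.9
sblue 329 [ 495.8 -346.8] med 2.8
```

White is placed. Next is red.

step_arm([
  {"x": 0.489,"y": -0.387,"z": 0.05,"rx": 0,"ry": 0,"rz": -0.637},
  {"x": 0.489,"y": -0.387,"z": 0.05,"rx": 0,"ry": 0,"rz": -0.637},
  {"x": 0.489,"y": -0.387,"z": 0.05,"rx": 0,"ry": 0,"rz": -0.637},
  {"x": 0.489,"y": -0.387,"z": 0.05,"rx": 0,"ry": 0,"rz": -0.637},
  {"x": 0.489,"y": -0.387,"z": 0.05,"rx": 0,"ry": 0,"rz": -0.637},
  {"x": 0.489,"y": -0.387,"z": 0.05,"rx": 0,"ry": 0,"rz": -0.637},
  {"x": 0.489,"y": -0.387,"z": 0.05,"rx": 0,"ry": 0,"rz": -0.637},
  {"x": 0.489,"y": -0.387,"z": 0.05,"rx": 0,"ry": 0,"rz": -0.637},
  {"x": 0.489,"y": -0.387,"z": 0.05,"rx": 0,"ry": 0,"rz": -0.637},
  {"x": 0.489,"y": -0.387,"z": 0.05,"rx": 0,"ry": 0,"rz": -0.637},
])

```text
t: 8.78
eef_pos: [565.1, 190.7, 82.6]
tcp_rot: [-3.141, -0.0, 2.211]
ft_force: [-0.7, -0.1, 0.6]
opening: 0.997
grip_force: 0.0
```

```bash
python3 p.py 565.8 190.3 21 126.5
```

```text
N 10 xyz [-0.003  0.001  0.247] rot [-0.    -0.     0.003] | from [565.1 190.7  82.6] yaw 126.7 tilt [-3.141 -0.   ] d [  0.7  -0.4 -61.6]
```

step_arm([
  {"x": 0,"y": 0,"z": 0.5,"rx": 0,"ry": 0,"rz": 0},
  {"x": 0,"y": 0,"z": 0.5,"rx": 0,"ry": 0,"rz": 0},
  {"x": 0,"y": 0,"z": 0.5,"rx": 0,"ry": 0,"rz": 0},
  {"x": 0,"y": 0,"z": 0.5,"rx": 0,"ry": 0,"rz": 0},
  {"x": 0,"y": 0,"z": 0.3,"rx": 0,"ry": 0,"rz": 0},
  {"x": 0,"y": 0,"z": 0.16,"rx": 0,"ry": 0,"rz": 0},
  {"x": 0,"y": 0,"z": 0,"rx": 0,"ry": 0,"rz": 0},
  {"x": 0,"y": 0,"z": 0,"rx": 0,"ry": 0,"rz": 0},
  {"x": 0,"y": 0,"z": 0,"rx": 0,"ry": 0,"rz": 0},
  {"x": 0,"y": 0,"z": 0,"rx": 0,"ry": 0,"rz": 0},
])

```text
t: 9.62
eef_pos: [566.4, 190.4, 22.2]
tcp_rot: [3.141, 0.0, 2.208]
ft_force: [0.5, -0.6, -0.2]
opening: 1.0
grip_force: 0.0
```

step_arm([
  {"x": 0,"y": 0,"z": 0,"rx": 0,"ry": 0,"rz": 0},
  {"x": 0,"y": 0,"z": 0,"rx": 0,"ry": 0,"rz": 0},
  {"x": 0,"y": 0,"z": 0,"rx": 0,"ry": 0,"rz": 0},
  {"x": 0,"y": 0,"z": 0,"rx": 0,"ry": 0,"rz": 0},
  {"x": 0,"y": 0,"z": 0,"rx": 0,"ry": 0,"rz": 0},
  {"x": 0,"y": 0,"z": 0,"rx": 0,"ry": 0,"rz": 0},
  {"x": 0,"y": 0,"z": 0,"rx": 0,"ry": 0,"rz": 0},
  {"x": 0,"y": 0,"z": 0,"rx": 0,"ry": 0,"rz": 0},
  {"x": 0,"y": 0,"z": 0,"rx": 0,"ry": 0,"rz": 0},
  {"x": 0,"y": 0,"z": 0,"rx": 0,"ry": 0,"rz": 0},
], jaw=1)

```text
t: 10.45
eef_pos: [566.2, 190.4, 21.7]
tcp_rot: [3.141, 0.0, 2.208]
ft_force: [2.7, 1.0, 1.3]
opening: 0.726
grip_force: 30.0
```

step_arm([
  {"x": 0,"y": 0,"z": -0.2,"rx": 0,"ry": 0,"rz": 0},
  {"x": 0,"y": 0,"z": -0.4,"rx": 0,"ry": 0,"rz": 0},
  {"x": 0,"y": 0,"z": -0.4,"rx": 0,"ry": 0,"rz": 0},
  {"x": 0,"y": 0,"z": -0.4,"rx": 0,"ry": 0,"rz": 0},
  {"x": 0,"y": 0,"z": -0.4,"rx": 0,"ry": 0,"rz": 0},
  {"x": 0,"y": 0,"z": -0.4,"rx": 0,"ry": 0,"rz": 0},
  {"x": 0,"y": 0,"z": -0.4,"rx": 0,"ry": 0,"rz": 0},
  {"x": 0,"y": 0,"z": -0.4,"rx": 0,"ry": 0,"rz": 0},
  {"x": 0,"y": 0,"z": -0.4,"rx": 0,"ry": 0,"rz": 0},
  {"x": 0,"y": 0,"z": -0.4,"rx": 0,"ry": 0,"rz": 0},
])

```text
t: 11.28
eef_pos: [566.0, 190.4, 117.7]
tcp_rot: [3.142, 0.0, 2.208]
ft_force: [-0.5, -0.4, -1.6]
opening: 0.725
grip_force: 30.0
```

```bash
python3 p.py 558.4 -223.8 115 90
```

```text
N 20 xyz [-0.791 -0.291  0.005] rot [0.    0.    0.319] | from [566.  190.4 117.7] yaw 126.5 tilt [3.142 0.   ] d [  -7.6 -414.2   -2.7]
```

step_arm([
  {"x": -0.791,"y": -0.291,"z": 0,"rx": 0,"ry": 0,"rz": 0.319},
  {"x": -0.791,"y": -0.291,"z": 0,"rx": 0,"ry": 0,"rz": 0.319},
  {"x": -0.791,"y": -0.291,"z": 0,"rx": 0,"ry": 0,"rz": 0.319},
  {"x": -0.791,"y": -0.291,"z": 0,"rx": 0,"ry": 0,"rz": 0.319},
  {"x": -0.791,"y": -0.291,"z": 0,"rx": 0,"ry": 0,"rz": 0.319},
  {"x": -0.791,"y": -0.291,"z": 0,"rx": 0,"ry": 0,"rz": 0.319},
  {"x": -0.791,"y": -0.291,"z": 0,"rx": 0,"ry": 0,"rz": 0.319},
  {"x": -0.791,"y": -0.291,"z": 0,"rx": 0,"ry": 0,"rz": 0.319},
  {"x": -0.791,"y": -0.291,"z": 0,"rx": 0,"ry": 0,"rz": 0.319},
  {"x": -0.791,"y": -0.291,"z": 0,"rx": 0,"ry": 0,"rz": 0.319},
])

```text
t: 12.12
eef_pos: [595.6, -18.4, 117.1]
tcp_rot: [3.142, 0.0, 1.887]
ft_force: [-0.6, -0.4, -2.1]
opening: 0.724
grip_force: 30.0
```

step_arm([
  {"x": -0.791,"y": -0.291,"z": 0,"rx": 0,"ry": 0,"rz": 0.319},
  {"x": -0.791,"y": -0.291,"z": 0,"rx": 0,"ry": 0,"rz": 0.319},
  {"x": -0.791,"y": -0.291,"z": 0,"rx": 0,"ry": 0,"rz": 0.319},
  {"x": -0.791,"y": -0.291,"z": 0,"rx": 0,"ry": 0,"rz": 0.319},
  {"x": -0.791,"y": -0.291,"z": 0,"rx": 0,"ry": 0,"rz": 0.319},
  {"x": -0.791,"y": -0.291,"z": 0,"rx": 0,"ry": 0,"rz": 0.319},
  {"x": -0.791,"y": -0.291,"z": 0,"rx": 0,"ry": 0,"rz": 0.319},
  {"x": -0.791,"y": -0.291,"z": 0,"rx": 0,"ry": 0,"rz": 0.319},
  {"x": -0.791,"y": -0.291,"z": 0,"rx": 0,"ry": 0,"rz": 0.319},
  {"x": -0.791,"y": -0.291,"z": 0,"rx": 0,"ry": 0,"rz": 0.319},
])

```text
t: 12.95
eef_pos: [558.1, -224.9, 117.1]
tcp_rot: [3.142, 0.0, 1.568]
ft_force: [0.0, 1.0, -1.5]
opening: 0.727
grip_force: 30.0
```

```bash
python3 p.py 558.4 -223.8 28.5 90
```

```text
N 10 xyz [0.004 0.001 0.354] rot [ 0.     0.    -0.003] | from [ 558.1 -224.9  117.1] yaw 89.9 tilt [3.142 0.   ] d [  0.3   1.1 -88.6]
```

step_arm([
  {"x": 0.04,"y": 0,"z": 0.6,"rx": 0,"ry": 0,"rz": 0},
  {"x": 0,"y": 0,"z": 0.6,"rx": 0,"ry": 0,"rz": 0},
  {"x": 0,"y": 0,"z": 0.6,"rx": 0,"ry": 0,"rz": 0},
  {"x": 0,"y": 0,"z": 0.6,"rx": 0,"ry": 0,"rz": 0},
  {"x": 0,"y": 0,"z": 0.5,"rx": 0,"ry": 0,"rz": 0},
  {"x": 0,"y": 0,"z": 0.35,"rx": 0,"ry": 0,"rz": 0},
  {"x": 0,"y": 0,"z": 0.2,"rx": 0,"ry": 0,"rz": 0},
  {"x": 0,"y": 0,"z": 0.06,"rx": 0,"ry": 0,"rz": 0},
  {"x": 0,"y": 0,"z": 0.04,"rx": 0,"ry": 0,"rz": 0},
  {"x": 0,"y": 0,"z": 0,"rx": 0,"ry": 0,"rz": 0},
])

```text
t: 13.78
eef_pos: [558.6, -222.9, 28.3]
tcp_rot: [3.141, 0.0, 1.57]
ft_force: [-0.3, 0.3, -2.1]
opening: 0.725
grip_force: 30.0
```

step_arm([
  {"x": 0,"y": 0,"z": 0.04,"rx": 0,"ry": 0,"rz": 0},
  {"x": 0,"y": 0,"z": 0,"rx": 0,"ry": 0,"rz": 0},
  {"x": 0,"y": 0,"z": 0,"rx": 0,"ry": 0,"rz": 0},
  {"x": 0,"y": 0,"z": 0,"rx": 0,"ry": 0,"rz": 0},
  {"x": 0,"y": 0,"z": 0,"rx": 0,"ry": 0,"rz": 0},
  {"x": 0,"y": 0,"z": 0,"rx": 0,"ry": 0,"rz": 0},
  {"x": 0,"y": 0,"z": -0.2,"rx": 0,"ry": 0,"rz": 0},
  {"x": 0,"y": 0,"z": -0.8,"rx": 0,"ry": 0,"rz": 0},
  {"x": 0,"y": 0,"z": -0.9,"rx": 0,"ry": 0,"rz": 0},
  {"x": 0,"y": 0,"z": -0.9,"rx": 0,"ry": 0,"rz": 0},
], jaw=-1)

```text
t: 14.62
eef_pos: [558.1, -222.8, 97.8]
tcp_rot: [-3.141, -0.0, 1.57]
ft_force: [-0.1, 0.5, 0.7]
opening: 0.998
grip_force: 0.0
```

```bash
python3 p.py 576.2 35.9 100 127; python3 - <<'E'
from m import *
meas(cam("side")[1],[("cwhite",(691,102),60,36),("cred",(558,-224),62,36)]+C[1:3]+C[4:],S)
E
```

```text
N 10 xyz [ 0.988  0.371 -0.009] rot [-0.001 -0.001 -0.647] | from [ 558.1 -222.8   97.8] yaw 89.9 tilt [-3.141 -0.   ] d [ 18.1 258.7   2.2]
cwhite 0 [691. 102.] med|res| nan handle deg nan 0 0
cred 93 [ 559.5 -222.7] med|res| 0.8 handle deg -89.9 40 57.0
cblue 10 [576.9  36.3] med|res| 0.8 handle deg nan 0 0
cmint 70 [453.8 -34.4] med|res| 0.8 handle deg -57.1 36 57.0
navy 0 [594. -78.] med|res| nan handle deg nan 0 0
swhite 0 [691. 104.] med nan
smint 68 [459.7  81.7] med 1.6
sred 371 [ 558.  -223.2] med 2.9
sblue 540 [ 499.7 -346.1] med 1.8
  return _methods._mean(a, axis=axis, dtype=dtype,
  ret = um.true_divide(
  ret = ret.dtype.type(ret / rcount)
```

Red is placed. Next is blue.

step_arm([
  {"x": 0.988,"y": 0.371,"z": 0,"rx": 0,"ry": 0,"rz": -0.647},
  {"x": 0.988,"y": 0.371,"z": 0,"rx": 0,"ry": 0,"rz": -0.647},
  {"x": 0.988,"y": 0.371,"z": 0,"rx": 0,"ry": 0,"rz": -0.647},
  {"x": 0.988,"y": 0.371,"z": 0,"rx": 0,"ry": 0,"rz": -0.647},
  {"x": 0.988,"y": 0.371,"z": 0,"rx": 0,"ry": 0,"rz": -0.647},
  {"x": 0.988,"y": 0.371,"z": 0,"rx": 0,"ry": 0,"rz": -0.647},
  {"x": 0.988,"y": 0.371,"z": 0,"rx": 0,"ry": 0,"rz": -0.647},
  {"x": 0.988,"y": 0.371,"z": 0,"rx": 0,"ry": 0,"rz": -0.647},
  {"x": 0.988,"y": 0.371,"z": 0,"rx": 0,"ry": 0,"rz": -0.647},
  {"x": 0.988,"y": 0.371,"z": 0,"rx": 0,"ry": 0,"rz": -0.647},
])

```text
t: 15.5
eef_pos: [576.2, 37.1, 97.1]
tcp_rot: [3.141, 0.0, 2.22]
ft_force: [0.2, -0.3, -1.4]
opening: 1.005
grip_force: 0.0
```

```bash
python3 p.py 576.2 35.9 20 127
```

```text
N 10 xyz [-0.004 -0.003  0.308] rot [0.    0.    0.004] | from [576.2  37.1  97.1] yaw 127.2 tilt [3.141 0.   ] d [ -0.   -1.2 -77.1]
```

step_arm([
  {"x": -0.04,"y": -0.03,"z": 0.5,"rx": 0,"ry": 0,"rz": 0},
  {"x": 0,"y": 0,"z": 0.5,"rx": 0,"ry": 0,"rz": 0},
  {"x": 0,"y": 0,"z": 0.5,"rx": 0,"ry": 0,"rz": 0},
  {"x": 0,"y": 0,"z": 0.5,"rx": 0,"ry": 0,"rz": 0},
  {"x": 0,"y": 0,"z": 0.5,"rx": 0,"ry": 0,"rz": 0},
  {"x": 0,"y": 0,"z": 0.36,"rx": 0,"ry": 0,"rz": 0},
  {"x": 0,"y": 0,"z": 0.22,"rx": 0,"ry": 0,"rz": 0},
  {"x": 0,"y": 0,"z": 0,"rx": 0,"ry": 0,"rz": 0},
  {"x": 0,"y": 0,"z": 0,"rx": 0,"ry": 0,"rz": 0},
  {"x": 0,"y": 0,"z": 0,"rx": 0,"ry": 0,"rz": 0},
])

```text
t: 16.33
eef_pos: [576.6, 34.5, 20.4]
tcp_rot: [3.141, 0.001, 2.217]
ft_force: [0.7, 0.8, -0.1]
opening: 1.001
grip_force: 0.0
```

step_arm([
  {"x": 0,"y": 0,"z": 0,"rx": 0,"ry": 0,"rz": 0},
  {"x": 0,"y": 0,"z": 0,"rx": 0,"ry": 0,"rz": 0},
  {"x": 0,"y": 0,"z": 0,"rx": 0,"ry": 0,"rz": 0},
  {"x": 0,"y": 0,"z": 0,"rx": 0,"ry": 0,"rz": 0},
  {"x": 0,"y": 0,"z": 0,"rx": 0,"ry": 0,"rz": 0},
  {"x": 0,"y": 0,"z": 0,"rx": 0,"ry": 0,"rz": 0},
  {"x": 0,"y": 0,"z": 0,"rx": 0,"ry": 0,"rz": 0},
  {"x": 0,"y": 0,"z": 0,"rx": 0,"ry": 0,"rz": 0},
  {"x": 0,"y": 0,"z": 0,"rx": 0,"ry": 0,"rz": 0},
  {"x": 0,"y": 0,"z": 0,"rx": 0,"ry": 0,"rz": 0},
], jaw=1)

```text
t: 17.17
eef_pos: [576.6, 34.7, 20.1]
tcp_rot: [3.141, 0.001, 2.217]
ft_force: [1.1, 1.9, 5.1]
opening: 0.73
grip_force: 30.0
```

step_arm([
  {"x": 0,"y": 0,"z": -0.2,"rx": 0,"ry": 0,"rz": 0},
  {"x": 0,"y": 0,"z": -0.4,"rx": 0,"ry": 0,"rz": 0},
  {"x": 0,"y": 0,"z": -0.4,"rx": 0,"ry": 0,"rz": 0},
  {"x": 0,"y": 0,"z": -0.4,"rx": 0,"ry": 0,"rz": 0},
  {"x": 0,"y": 0,"z": -0.4,"rx": 0,"ry": 0,"rz": 0},
  {"x": 0,"y": 0,"z": -0.4,"rx": 0,"ry": 0,"rz": 0},
  {"x": 0,"y": 0,"z": -0.4,"rx": 0,"ry": 0,"rz": 0},
  {"x": 0,"y": 0,"z": -0.4,"rx": 0,"ry": 0,"rz": 0},
  {"x": 0,"y": 0,"z": -0.4,"rx": 0,"ry": 0,"rz": 0},
  {"x": 0,"y": 0,"z": -0.4,"rx": 0,"ry": 0,"rz": 0},
])

```text
t: 18.0
eef_pos: [576.2, 34.6, 115.9]
tcp_rot: [3.142, 0.0, 2.217]
ft_force: [-0.4, 0.2, -1.3]
opening: 0.733
grip_force: 30.0
```

```bash
python3 p.py 499.6 -346.1 115 90
```

```text
N 20 xyz [-0.679 -0.405  0.002] rot [0.    0.    0.323] | from [576.2  34.6 115.9] yaw 127.0 tilt [3.142 0.   ] d [ -76.6 -380.7   -0.9]
```

step_arm([
  {"x": -0.679,"y": -0.405,"z": 0,"rx": 0,"ry": 0,"rz": 0.323},
  {"x": -0.679,"y": -0.405,"z": 0,"rx": 0,"ry": 0,"rz": 0.323},
  {"x": -0.679,"y": -0.405,"z": 0,"rx": 0,"ry": 0,"rz": 0.323},
  {"x": -0.679,"y": -0.405,"z": 0,"rx": 0,"ry": 0,"rz": 0.323},
  {"x": -0.679,"y": -0.405,"z": 0,"rx": 0,"ry": 0,"rz": 0.323},
  {"x": -0.679,"y": -0.405,"z": 0,"rx": 0,"ry": 0,"rz": 0.323},
  {"x": -0.679,"y": -0.405,"z": 0,"rx": 0,"ry": 0,"rz": 0.323},
  {"x": -0.679,"y": -0.405,"z": 0,"rx": 0,"ry": 0,"rz": 0.323},
  {"x": -0.679,"y": -0.405,"z": 0,"rx": 0,"ry": 0,"rz": 0.323},
  {"x": -0.679,"y": -0.405,"z": 0,"rx": 0,"ry": 0,"rz": 0.323},
])

```text
t: 18.83
eef_pos: [568.8, -163.0, 115.4]
tcp_rot: [3.142, 0.0, 1.892]
ft_force: [-0.4, 0.2, -2.0]
opening: 0.735
grip_force: 30.0
```

step_arm([
  {"x": -0.679,"y": -0.405,"z": 0,"rx": 0,"ry": 0,"rz": 0.323},
  {"x": -0.679,"y": -0.405,"z": 0,"rx": 0,"ry": 0,"rz": 0.323},
  {"x": -0.679,"y": -0.405,"z": 0,"rx": 0,"ry": 0,"rz": 0.323},
  {"x": -0.679,"y": -0.405,"z": 0,"rx": 0,"ry": 0,"rz": 0.323},
  {"x": -0.679,"y": -0.405,"z": 0,"rx": 0,"ry": 0,"rz": 0.323},
  {"x": -0.679,"y": -0.405,"z": 0,"rx": 0,"ry": 0,"rz": 0.323},
  {"x": -0.679,"y": -0.405,"z": 0,"rx": 0,"ry": 0,"rz": 0.323},
  {"x": -0.679,"y": -0.405,"z": 0,"rx": 0,"ry": 0,"rz": 0.323},
  {"x": -0.679,"y": -0.405,"z": 0,"rx": 0,"ry": 0,"rz": 0.323},
  {"x": -0.679,"y": -0.405,"z": 0,"rx": 0,"ry": 0,"rz": 0.323},
])

```text
t: 19.67
eef_pos: [499.1, -347.2, 115.4]
tcp_rot: [3.142, 0.0, 1.569]
ft_force: [-0.2, -0.1, -1.9]
opening: 0.732
grip_force: 30.0
```

```bash
python3 p.py 499.6 -346.1 27 90
```

```text
N 10 xyz [0.004 0.002 0.354] rot [ 0.     0.    -0.002] | from [ 499.1 -347.2  115.4] yaw 89.9 tilt [3.142 0.   ] d [  0.5   1.1 -88.4]
```

step_arm([
  {"x": 0.04,"y": 0.02,"z": 0.6,"rx": 0,"ry": 0,"rz": 0},
  {"x": 0,"y": 0,"z": 0.6,"rx": 0,"ry": 0,"rz": 0},
  {"x": 0,"y": 0,"z": 0.6,"rx": 0,"ry": 0,"rz": 0},
  {"x": 0,"y": 0,"z": 0.6,"rx": 0,"ry": 0,"rz": 0},
  {"x": 0,"y": 0,"z": 0.5,"rx": 0,"ry": 0,"rz": 0},
  {"x": 0,"y": 0,"z": 0.35,"rx": 0,"ry": 0,"rz": 0},
  {"x": 0,"y": 0,"z": 0.2,"rx": 0,"ry": 0,"rz": 0},
  {"x": 0,"y": 0,"z": 0.06,"rx": 0,"ry": 0,"rz": 0},
  {"x": 0,"y": 0,"z": 0.04,"rx": 0,"ry": 0,"rz": 0},
  {"x": 0,"y": 0,"z": 0,"rx": 0,"ry": 0,"rz": 0},
])

```text
t: 20.5
eef_pos: [500.3, -345.4, 26.6]
tcp_rot: [3.141, 0.0, 1.571]
ft_force: [-0.4, -0.9, -2.0]
opening: 0.732
grip_force: 30.0
```

step_arm([
  {"x": 0,"y": 0,"z": 0.03,"rx": 0,"ry": 0,"rz": 0},
  {"x": 0,"y": 0,"z": 0,"rx": 0,"ry": 0,"rz": 0},
  {"x": 0,"y": 0,"z": 0,"rx": 0,"ry": 0,"rz": 0},
  {"x": 0,"y": 0,"z": 0,"rx": 0,"ry": 0,"rz": 0},
  {"x": 0,"y": 0,"z": 0,"rx": 0,"ry": 0,"rz": 0},
  {"x": 0,"y": 0,"z": 0,"rx": 0,"ry": 0,"rz": 0},
  {"x": 0,"y": 0,"z": -0.2,"rx": 0,"ry": 0,"rz": 0},
  {"x": 0,"y": 0,"z": -0.8,"rx": 0,"ry": 0,"rz": 0},
  {"x": 0,"y": 0,"z": -0.9,"rx": 0,"ry": 0,"rz": 0},
  {"x": 0,"y": 0,"z": -0.9,"rx": 0,"ry": 0,"rz": 0},
], jaw=-1)

```text
t: 21.33
eef_pos: [499.9, -345.1, 96.3]
tcp_rot: [-3.141, -0.0, 1.571]
ft_force: [-0.6, 0.3, -0.0]
opening: 1.002
grip_force: 0.0
```

```bash
python3 p.py 454.2 -34.2 95 122.5; python3 - 2>/dev/null <<'E'
from m import *
meas(cam("side")[1],[("cred",(558,-224),62,36),("cblue",(500,-346),60,36)]+C[2:3]+C[4:],S)
E
```

```text
N 20 xyz [0.632 0.078 0.003] rot [-0.    -0.    -0.284] | from [ 499.9 -345.1   96.3] yaw 90.0 tilt [-3.141 -0.   ] d [-45.7 310.9  -1.3]
cred 0 [ 558. -224.] med|res| nan handle deg nan 0 0
cblue 68 [ 500.5 -344. ] med|res| 0.6 handle deg -88.2 41 57.0
cmint 0 [454. -34.] med|res| nan handle deg nan 0 0
navy 25 [595.5 -77.9] med|res| 0.9 handle deg nan 0 0
swhite 197 [690.3 101.5] med 2.6
smint 1 [524.2 175.9] med 0.0
sred 2 [ 557.1 -227.3] med 0.0
sblue 365 [ 499.8 -343.3] med 2.9
```

Blue is placed. Mint is last.

step_arm([
  {"x": 0.632,"y": 0.078,"z": 0,"rx": 0,"ry": 0,"rz": -0.284},
  {"x": 0.632,"y": 0.078,"z": 0,"rx": 0,"ry": 0,"rz": -0.284},
  {"x": 0.632,"y": 0.078,"z": 0,"rx": 0,"ry": 0,"rz": -0.284},
  {"x": 0.632,"y": 0.078,"z": 0,"rx": 0,"ry": 0,"rz": -0.284},
  {"x": 0.632,"y": 0.078,"z": 0,"rx": 0,"ry": 0,"rz": -0.284},
  {"x": 0.632,"y": 0.078,"z": 0,"rx": 0,"ry": 0,"rz": -0.284},
  {"x": 0.632,"y": 0.078,"z": 0,"rx": 0,"ry": 0,"rz": -0.284},
  {"x": 0.632,"y": 0.078,"z": 0,"rx": 0,"ry": 0,"rz": -0.284},
  {"x": 0.632,"y": 0.078,"z": 0,"rx": 0,"ry": 0,"rz": -0.284},
  {"x": 0.632,"y": 0.078,"z": 0,"rx": 0,"ry": 0,"rz": -0.284},
])

```text
t: 22.22
eef_pos: [499.1, -185.0, 95.4]
tcp_rot: [-3.142, 0.0, 1.858]
ft_force: [-1.0, -0.5, 1.0]
opening: 1.0
grip_force: 0.0
```

step_arm([
  {"x": 0.632,"y": 0.078,"z": 0,"rx": 0,"ry": 0,"rz": -0.284},
  {"x": 0.632,"y": 0.078,"z": 0,"rx": 0,"ry": 0,"rz": -0.284},
  {"x": 0.632,"y": 0.078,"z": 0,"rx": 0,"ry": 0,"rz": -0.284},
  {"x": 0.632,"y": 0.078,"z": 0,"rx": 0,"ry": 0,"rz": -0.284},
  {"x": 0.632,"y": 0.078,"z": 0,"rx": 0,"ry": 0,"rz": -0.284},
  {"x": 0.632,"y": 0.078,"z": 0,"rx": 0,"ry": 0,"rz": -0.284},
  {"x": 0.632,"y": 0.078,"z": 0,"rx": 0,"ry": 0,"rz": -0.284},
  {"x": 0.632,"y": 0.078,"z": 0,"rx": 0,"ry": 0,"rz": -0.284},
  {"x": 0.632,"y": 0.078,"z": 0,"rx": 0,"ry": 0,"rz": -0.284},
  {"x": 0.632,"y": 0.078,"z": 0,"rx": 0,"ry": 0,"rz": -0.284},
])

```text
t: 23.05
eef_pos: [453.4, -33.2, 95.4]
tcp_rot: [3.141, 0.0, 2.141]
ft_force: [-0.6, 0.1, 0.2]
opening: 1.001
grip_force: 0.0
```

```bash
python3 p.py 454.2 -34.2 18 122.5
```

```text
N 10 xyz [-0.005  0.     0.31 ] rot [0.    0.    0.003] | from [453.4 -33.2  95.4] yaw 122.7 tilt [3.141 0.   ] d [  0.8  -1.  -77.4]
```

step_arm([
  {"x": -0.04,"y": 0,"z": 0.5,"rx": 0,"ry": 0,"rz": 0},
  {"x": 0,"y": 0,"z": 0.5,"rx": 0,"ry": 0,"rz": 0},
  {"x": 0,"y": 0,"z": 0.5,"rx": 0,"ry": 0,"rz": 0},
  {"x": 0,"y": 0,"z": 0.5,"rx": 0,"ry": 0,"rz": 0},
  {"x": 0,"y": 0,"z": 0.5,"rx": 0,"ry": 0,"rz": 0},
  {"x": 0,"y": 0,"z": 0.38,"rx": 0,"ry": 0,"rz": 0},
  {"x": 0,"y": 0,"z": 0.22,"rx": 0,"ry": 0,"rz": 0},
  {"x": 0,"y": 0,"z": 0,"rx": 0,"ry": 0,"rz": 0},
  {"x": 0,"y": 0,"z": 0,"rx": 0,"ry": 0,"rz": 0},
  {"x": 0,"y": 0,"z": 0,"rx": 0,"ry": 0,"rz": 0},
])

```text
t: 23.88
eef_pos: [454.8, -35.3, 18.3]
tcp_rot: [3.141, 0.001, 2.139]
ft_force: [-0.0, -0.6, 0.1]
opening: 1.003
grip_force: 0.0
```

step_arm([
  {"x": 0,"y": 0,"z": 0,"rx": 0,"ry": 0,"rz": 0},
  {"x": 0,"y": 0,"z": 0,"rx": 0,"ry": 0,"rz": 0},
  {"x": 0,"y": 0,"z": 0,"rx": 0,"ry": 0,"rz": 0},
  {"x": 0,"y": 0,"z": 0,"rx": 0,"ry": 0,"rz": 0},
  {"x": 0,"y": 0,"z": 0,"rx": 0,"ry": 0,"rz": 0},
  {"x": 0,"y": 0,"z": 0,"rx": 0,"ry": 0,"rz": 0},
  {"x": 0,"y": 0,"z": 0,"rx": 0,"ry": 0,"rz": 0},
  {"x": 0,"y": 0,"z": 0,"rx": 0,"ry": 0,"rz": 0},
  {"x": 0,"y": 0,"z": 0,"rx": 0,"ry": 0,"rz": 0},
  {"x": 0,"y": 0,"z": 0,"rx": 0,"ry": 0,"rz": 0},
], jaw=1)

```text
t: 24.72
eef_pos: [454.8, -35.4, 18.0]
tcp_rot: [3.141, 0.0, 2.139]
ft_force: [-0.9, 0.1, 5.4]
opening: 0.713
grip_force: 30.0
```

step_arm([
  {"x": 0,"y": 0,"z": -0.2,"rx": 0,"ry": 0,"rz": 0},
  {"x": 0,"y": 0,"z": -0.3,"rx": 0,"ry": 0,"rz": 0},
  {"x": 0,"y": 0,"z": -0.3,"rx": 0,"ry": 0,"rz": 0},
  {"x": 0,"y": 0,"z": -0.3,"rx": 0,"ry": 0,"rz": 0},
  {"x": 0,"y": 0,"z": -0.3,"rx": 0,"ry": 0,"rz": 0},
  {"x": 0,"y": 0,"z": -0.3,"rx": 0,"ry": 0,"rz": 0},
  {"x": 0,"y": 0,"z": -0.3,"rx": 0,"ry": 0,"rz": 0},
  {"x": 0,"y": 0,"z": -0.2,"rx": 0,"ry": 0,"rz": 0},
  {"x": 0,"y": 0,"z": -0.1,"rx": 0,"ry": 0,"rz": 0},
  {"x": 0,"y": 0,"z": 0,"rx": 0,"ry": 0,"rz": 0},
])

```text
t: 25.55
eef_pos: [454.8, -35.4, 75.9]
tcp_rot: [3.141, 0.001, 2.139]
ft_force: [-0.3, 0.8, -1.9]
opening: 0.71
grip_force: 30.0
```

```bash
python3 p.py 459.1 80.9 75 90
```

```text
N 10 xyz [0.443 0.161 0.004] rot [0.001 0.001 0.568] | from [454.8 -35.4  75.9] yaw 122.5 tilt [3.141e+00 1.000e-03] d [  4.3 116.3  -0.9]
```

step_arm([
  {"x": 0.443,"y": 0.161,"z": 0,"rx": 0,"ry": 0,"rz": 0.568},
  {"x": 0.443,"y": 0.161,"z": 0,"rx": 0,"ry": 0,"rz": 0.568},
  {"x": 0.443,"y": 0.161,"z": 0,"rx": 0,"ry": 0,"rz": 0.568},
  {"x": 0.443,"y": 0.161,"z": 0,"rx": 0,"ry": 0,"rz": 0.568},
  {"x": 0.443,"y": 0.161,"z": 0,"rx": 0,"ry": 0,"rz": 0.568},
  {"x": 0.443,"y": 0.161,"z": 0,"rx": 0,"ry": 0,"rz": 0.568},
  {"x": 0.443,"y": 0.161,"z": 0,"rx": 0,"ry": 0,"rz": 0.568},
  {"x": 0.443,"y": 0.161,"z": 0,"rx": 0,"ry": 0,"rz": 0.568},
  {"x": 0.443,"y": 0.161,"z": 0,"rx": 0,"ry": 0,"rz": 0.568},
  {"x": 0.443,"y": 0.161,"z": 0,"rx": 0,"ry": 0,"rz": 0.568},
])

```text
t: 26.38
eef_pos: [458.6, 81.5, 75.0]
tcp_rot: [-3.141, 0.0, 1.568]
ft_force: [0.6, -1.5, -2.2]
opening: 0.709
grip_force: 30.0
```

```bash
python3 p.py 459.1 80.9 24.5 90
```

```text
N 10 xyz [-0.002  0.002  0.202] rot [-0.001  0.    -0.003] | from [458.6  81.5  75. ] yaw 89.8 tilt [-3.141  0.   ] d [  0.5  -0.6 -50.5]
```

step_arm([
  {"x": -0.02,"y": 0.02,"z": 0.4,"rx": 0,"ry": 0,"rz": 0},
  {"x": 0,"y": 0,"z": 0.4,"rx": 0,"ry": 0,"rz": 0},
  {"x": 0,"y": 0,"z": 0.4,"rx": 0,"ry": 0,"rz": 0},
  {"x": 0,"y": 0,"z": 0.3,"rx": 0,"ry": 0,"rz": 0},
  {"x": 0,"y": 0,"z": 0.2,"rx": 0,"ry": 0,"rz": 0},
  {"x": 0,"y": 0,"z": 0.15,"rx": 0,"ry": 0,"rz": 0},
  {"x": 0,"y": 0,"z": 0.1,"rx": 0,"ry": 0,"rz": 0},
  {"x": 0,"y": 0,"z": 0.05,"rx": 0,"ry": 0,"rz": 0},
  {"x": 0,"y": 0,"z": 0.02,"rx": 0,"ry": 0,"rz": 0},
  {"x": 0,"y": 0,"z": 0,"rx": 0,"ry": 0,"rz": 0},
])

```text
t: 27.22
eef_pos: [459.4, 80.3, 25.0]
tcp_rot: [3.141, 0.0, 1.571]
ft_force: [0.3, -0.7, -2.0]
opening: 0.711
grip_force: 30.0
```

step_arm([
  {"x": 0,"y": 0,"z": 0.02,"rx": 0,"ry": 0,"rz": 0},
  {"x": 0,"y": 0,"z": 0,"rx": 0,"ry": 0,"rz": 0},
  {"x": 0,"y": 0,"z": 0,"rx": 0,"ry": 0,"rz": 0},
  {"x": 0,"y": 0,"z": 0,"rx": 0,"ry": 0,"rz": 0},
  {"x": 0,"y": 0,"z": 0,"rx": 0,"ry": 0,"rz": 0},
  {"x": 0,"y": 0,"z": 0,"rx": 0,"ry": 0,"rz": 0},
  {"x": 0,"y": 0,"z": -0.2,"rx": 0,"ry": 0,"rz": 0},
  {"x": 0,"y": 0,"z": -0.8,"rx": 0,"ry": 0,"rz": 0},
  {"x": 0,"y": 0,"z": -0.9,"rx": 0,"ry": 0,"rz": 0},
  {"x": 0,"y": 0,"z": -0.9,"rx": 0,"ry": 0,"rz": 0},
], jaw=-1)

```text
t: 28.05
eef_pos: [459.0, 80.3, 95.3]
tcp_rot: [-3.141, 0.0, 1.571]
ft_force: [-0.0, 0.2, -0.3]
opening: 1.0
grip_force: 0.0
```

step_arm([
  {"x": 0,"y": 0,"z": -1,"rx": 0,"ry": 0,"rz": 0},
  {"x": 0,"y": 0,"z": -1,"rx": 0,"ry": 0,"rz": 0},
  {"x": 0,"y": 0,"z": -1,"rx": 0,"ry": 0,"rz": 0},
  {"x": 0,"y": 0,"z": -1,"rx": 0,"ry": 0,"rz": 0},
  {"x": 0,"y": 0,"z": -1,"rx": 0,"ry": 0,"rz": 0},
  {"x": 0,"y": 0,"z": -1,"rx": 0,"ry": 0,"rz": 0},
  {"x": 0,"y": 0,"z": -0.5,"rx": 0,"ry": 0,"rz": 0},
  {"x": 0,"y": 0,"z": 0,"rx": 0,"ry": 0,"rz": 0},
  {"x": 0,"y": 0,"z": 0,"rx": 0,"ry": 0,"rz": 0},
  {"x": 0,"y": 0,"z": 0,"rx": 0,"ry": 0,"rz": 0},
])

```text
t: 28.88
eef_pos: [458.8, 80.3, 256.0]
tcp_rot: [-3.14, 0.0, 1.571]
ft_force: [-0.0, 1.3, -0.2]
opening: 0.999
grip_force: 0.0
```

```bash
python3 - 2>/dev/null <<'E'
from m import *
D=[("cwhite",(691,102),60,36),("cred",(558,-224),62,36),("cblue",(500,-346),60,36),("cmint",(459,81),56,35)]+C[4:]
for n in ("side","scene","wrist"): print(n);meas(cam(n,"end_%s.png"%n)[1],D,S)
E
```

```text
side
cwhite 74 [691.4 103. ] med|res| 0.8 handle deg -89.8 30 56.0
cred 121 [ 559.4 -222.4] med|res| 0.8 handle deg -89.9 40 57.0
cblue 143 [ 500.6 -343.3] med|res| 0.7 handle deg -88.4 43 57.0
cmint 74 [459.5  81.5] med|res| 0.7 handle deg -88.6 31 55.0
navy 100 [594.6 -78.1] med|res| 0.8 handle deg -110.4 37 56.0
swhite 204 [690.1 100.8] med 2.5
smint 253 [458.3  79.1] med 3.4
sred 430 [ 558.6 -223.4] med 2.7
sblue 643 [ 499.6 -346.2] med 2.7
scene
cwhite 87 [690.4 102.3] med|res| 1.6 handle deg -90.1 30 59.0
cred 139 [ 558.5 -223.1] med|res| 1.1 handle deg -91.3 45 58.0
cblue 166 [ 499.4 -344.5] med|res| 0.9 handle deg -88.9 55 57.0
cmint 104 [458.6  80.5] med|res| 1.1 handle deg -90.4 34 58.0
navy 107 [593.6 -78.8] med|res| 1.3 handle deg -110.7 35 56.0
swhite 125 [691.8 103.2] med 3.3
smint 169 [458.1  80.4] med 3.1
sred 174 [ 559.  -224.2] med 2.8
sblue 201 [ 499.  -345.7] med 2.6
wrist
cwhite 374 [690.6 104.7] med|res| 0.7 handle deg -91.4 99 56.0
cred 0 [ 558. -224.] med|res| nan handle deg nan 0 0
cblue 0 [ 500. -346.] med|res| nan handle deg nan 0 0
cmint 311 [458.9  83. ] med|res| 0.7 handle deg -88.2 47 56.0
navy 32 [593.4 -76.2] med|res| 0.5 handle deg nan 0 0
swhite 951 [689.6 103.2] med 2.6
smint 1323 [458.2  81.5] med 2.8
sred 276 [ 557.6 -224.4] med 2.0
sblue 0 [ 500. -346.] med nan
```

View pics/end_scene.png

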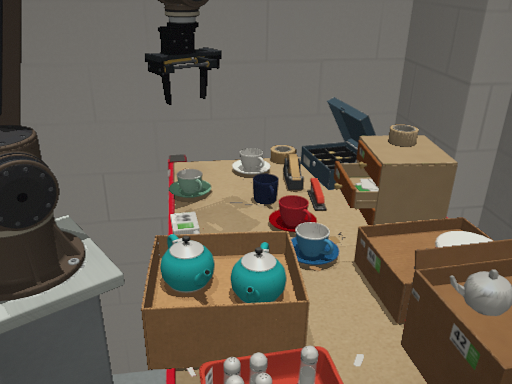

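View pics/end_wrist.png

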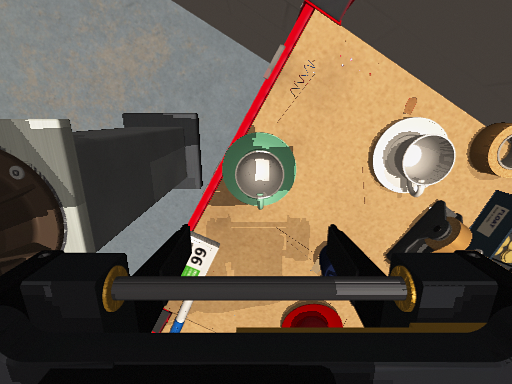

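All four cups stand level on their own saucers: white (250,160), mint (190,183), red (293,210) and blue (312,240) in the scene view. They measure within about 3 mm of the saucer centres with handles near -90°, and the mug hasn't moved.

```bash
python3 -c "
from cell import *
print(job_done())"
```

```text
the job is handed in; nothing more can be done
None
```

I set all four cups upright in the wells of their own saucers with handles to the robot's right, about 3 mm from centre at most. The mug and saucers stayed in place, and I handed the job in at about 29 s; no verdict was returned.

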